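Turn the hex driver round in its rack

ROBOT

A 6-joint arm with a two-finger parallel gripper is mounted at the origin on the work surface. World frame = base frame: x ahead of the robot, y to its left, z up, the work surface at z = 0. Lengths are in m, angles in rad, forces in N, time in s.
With the tool pointing down it reaches from about 0.375 to 0.975 m from the base axis. Payload 3.8 kg.
Tool frame: the origin (TCP) lies on the centre line of the jaws, within the pads' length; the fingertips stand 25 mm ahead of it and the grasp point (between the pads) lies 6 mm ahead of it; y points along the fingers, x is the direction in which the jaws open and shut, and the axes are right-handed (so a half turn about y gives the same grasp; the last joint's range is limited). The gripper opens to 85 mm and grips with 20 to 120 N. Pads are 22 mm wide; open, the fingers measure 114 mm over their backs; the gripper's body (76 mm by 85 mm) begins 54 mm behind the grasp point. The pads swing forward as they close: fully open they stand 13 mm farther back than shut.
Start: joints at [-0.037, 0.264, 1.604, -0, 1.274, -0.037], TCP at [0.675, -0, 0.256] pointing down, gripper open.
Joint ranges: [-2.63, 2.63], [-0.94, 2.18], [0.31, 2.57], [-1.31, 4.45], [0, 2.66], [-2.55, 2.55]. Speed limits (rad/s): [2.57, 2.57, 3.14, 3.14, 3.14, 3.14].

INTERFACE

Orientations are given as [roll, pitch, yaw] about the fixed x, y, z axes, in that order (R = Rz(yaw) Ry(pitch) Rx(roll)).
In Python, from cell import manip gives the robot as it stands. Calls block until the motion is done:
- manip.goto(position, orientation): joint-space move of the TCP to a pose.
- manip.servo_line(position, rotation=None, velocity=0.15, contact_N=None): straight line of the TCP; rotation=None keeps the orientation; velocity is the mean speed in m/s. With contact_N (N) it stops when the force on the tool has changed by that much, and returns True; else False.
- manip.move_joints(angles): joint-space move.
- manip.set_gripper(opening, effort=None): finger opening in m; effort is the grip in N (None keeps the last); returns when the fingers have stopped.
- manip.sleep(seconds).
- manip.solve_ik(position, orientation): joint angles nearest the present ones, or None.
- manip.grab_frame(name): name is "scene" or "side" or "wrist"; returns (picture, depth): 480x640x3 uint8, red, green, blue; 480x640 float32, m along the optical axis (not along the pixel's ray), 0 where there is no reading.
- manip.get_calibration(name): a dict with "intrinsics" (3x3 intrinsics, pixels), "dist" ([k1, k2, p1, p2, k3] as OpenCV has them; the pictures are not rectified), "rvec" (rotation vector, rad) and "tvec" (3), from world to camera coordinates, as OpenCV has them. Camera axes: x right, y down, z forward; pixel columns grow to the right and rows downward; lengths in m; the calibration is good to about 2 mm. A picture is of the moment at which its call begins: read the wrist's pose just before it. get_calibration takes no time and is no camera call; for the wrist camera it gives the pose at the moment of the call.
A pose or a line that the arm cannot do raises manip.IKError and nothing moves.
- manip.close_job(): hands the job in, once; it reports no verdict.
Readings, each from a call of its own:
- manip.get_clock(): time.
- manip.get_qpos(): joint angles.
- manip.get_joint_velocities(): joint speeds.
- manip.get_tau(): joint torques, N m.
- manip.get_tcp_pos(): TCP position.
- manip.get_tcp_rot(): TCP orientation.
- manip.get_force(): force on the tool from outside, world axes, zero at the start.
- manip.get_torque(): the same for the moment, N m.
- manip.get_finger_gap(): finger opening in m.
Only numpy, scipy, OpenCV 4.12 (cv2) and the standard library are available. Lean on these libraries where they do the work, as an engineer would, in place of code of your own. Each camera call takes 0.05 s, during which the arm holds its last target. There are 200 camera calls.

TASK

In the tool rack in the well, the hex driver has been put away back to front, its bare steel shaft sticking out. Draw it out, lay it down on the floor of the well clear of the rack and let go of it, then grip it afresh by the handle and slide it shaft first into the same bay, all the way to the back, so that the handle sticks out ready for the next person; then let go. Do not drop or throw the driver, and leave the other things where they are.

Things in the scene. Friction and masses are not known exactly. Their poses are not given: they have to be found in the camera images.
- rack: Fixed rack on the well's floor: plywood with a flat clear cover, 100 mm deep (its x), 222 mm wide (y), 36 mm high, with three bays open at the front. Origin: on the floor, at the middle of the open front face; x points into the bays, z up. Its place and yaw vary.
- rack_bay (a point): Front opening of the middle bay, on the floor. Bays are centred at rack y = -64, 0 and +64 mm; each is 34 mm wide, 30 mm high and 88 mm deep from the front face to a solid back wall, has no floor of its own (tools lie on the well's floor) and is parted from the next by a 30 mm thick wall. The cover lies above, from 30 to 36 mm.
- driver_centre (a point): The hex driver, 165 mm long: black plastic handle 85 x 22 x 20 mm, then bare steel shaft, 8 mm across and 80 mm long. This point: mid-length, on its axis, 10 mm above what it lies on. x runs along it to the tip, z up: handle from x = -82.5 to +2.5 mm, shaft on to +82.5 mm. At the start it lies in one of the three bays, handle inside, shaft sticking out of the front.
- driver_butt (a point): End of the driver's handle, on its axis.
- driver_tip (a point): End of the driver's shaft, on its axis.
- driver_handle (a point): A good place to hold the handle: on the driver's axis, 45 mm from the driver's centre towards the handle end (37.5 mm from that end).
- well_floor (a point): Middle of the floor of the plywood well, at the height of the floor (which is the work surface). Fixed. The clear floor inside is 500 mm (x, away from the robot) by 840 mm (y); kerb walls 12 mm thick and 45 mm high round it.
- brush_centre (a point): Bystander in another bay: cleaning brush 151 mm long, 22 mm wide, 18 mm high; this point 9 mm above the floor, x along it towards its bristles (into the bay). Wooden handle sticks out of the rack, to 80 mm behind this point.
- scraper_centre (a point): Bystander in the third bay: plastic scraper 133 mm long, 24 mm wide, 18 mm high; this point 9 mm above the floor, x along it towards its blade (into the bay). Grey handle sticks out of the rack, to 70 mm behind this point.
- snapbox_large_centre (a point): Bystander: filter in a clear snap box, 72 x 72 x 18 mm, its centre.
- snapbox_small_centre (a point): Bystander: filter in a clear snap box, 58 x 58 x 18 mm, its centre.
- blower_centre (a point): Bystander: red silicone blower standing nozzle up, 54 mm across, 75 mm high, its centre half-way up.
- dispenser_centre (a point): Bystander: white push-button silica dispenser, 50 mm (x) by 62 mm (y), 52 mm high, its centre.
- hexkey_centre (a point): Bystander: steel L-shaped hex key lying flat, 6 mm thick; this point in the middle of the 70 mm long arm, which lies along its y; the short arm reaches 25 mm to -x at the -y end.
- wrench_centre (a point): Bystander: plastic filter wrench lying flat, 10 mm thick: a C-shaped loop 60 mm across round this point, its handle (18 mm wide) reaching 78 mm from this point to -x.
- driver: The hex driver as a whole, about 100 g; it balances in its handle, about 16 mm from mid-length, so it lies level on its handle with the shaft clear of the floor. Origin under the middle of its length, on its underside, same axes.
Things that resemble listed ones, but are neither listed nor needed, are in the scene too. There is more than one size of the rack; the one meant has the size given above.

How it is judged:
By the outcome, as a careful person would: the job done as asked, in the order asked, and still so for the second after the job is handed in, with the robot touching nothing.
It also fails if it takes over 72 s, if anything falls off the work surface, if the arm or the gripper's body presses on something with over 40 N, if the wrist force passes 120 N, or if a joint passes its speed limit or range.

## Working session

There is one attempt and no reset: what is moved stays moved. The work goes in short steps, each a Python script; the robot and the scene stay as the last script left them, time stands still between calls to the robot, and variables do not carry over. Pictures are saved under pics/ and viewed, about 8 in all and at most 12, crops included, and the job is handed in when it is done.

```bash
ls; mkdir -p pics
python3 - <<'E'
from cell import manip
import cv2,numpy as np
for n in("scene","side"):
    p,d=manip.grab_frame(n); cv2.imwrite(f"pics/{n}0.png",p[:,:,::-1]); np.save(f"pics/{n}0.npy",d)
    c=manip.get_calibration(n); R=cv2.Rodrigues(c["rvec"])[0]; print(n,c["intrinsics"].round(1).tolist(),(-R.T@np.array(c["tvec"]).ravel()).round(3),R[2].round(2),np.round(c["dist"],3))
print(manip.get_clock(),manip.get_tcp_rot())
E
```

```text
pics
scene [[527.0, 0.0, 319.7], [0.0, 527.0, 228.0], [0.0, 0.0, 1.0]] [ 1.193 -0.672  0.958] [-0.57  0.49 -0.65] [-0.119  0.     0.     0.     0.   ]
side [[604.9, 0.0, 321.7], [0.0, 604.9, 240.7], [0.0, 0.0, 1.0]] [ 0.057 -0.997  0.626] [ 0.29  0.83 -0.47] [-0.134  0.     0.     0.     0.   ]
0.1 [-1.57070690e+00  2.07412281e-03  4.04431122e-05]
```

View pics/scene0.png

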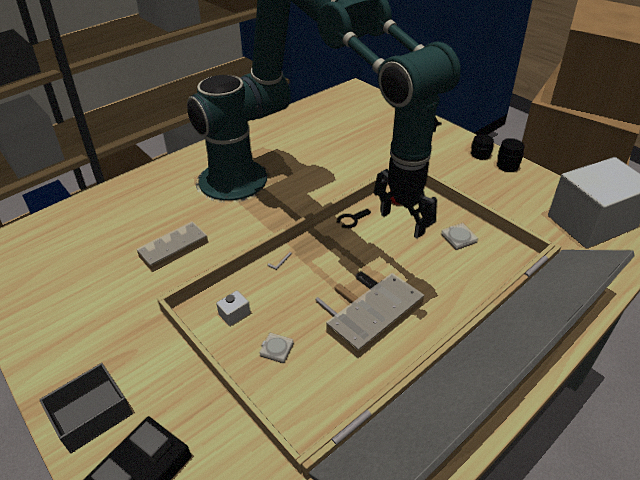

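View pics/side0.png

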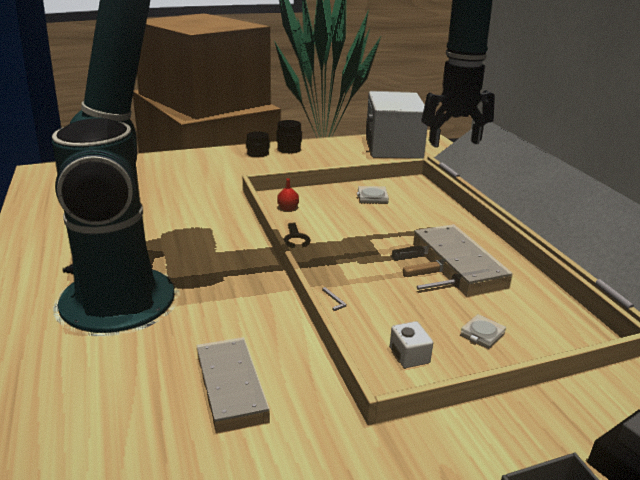

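Driver shaft: in the bay nearest the dispenser (-y side); side picture tip (418,289), root (458,283). Scene picture tip about (318,300). Brush is in the middle, scraper in the +y bay. Cast rays, then look with the wrist camera.

```bash
cat > h.py <<'E'
from cell import manip
import cv2,numpy as np
def cast(c,px,z):
    px=np.array(px,float).reshape(-1,1,2)
    u=cv2.undistortPoints(px,c["intrinsics"],np.array(c["dist"])).reshape(-1,2)
    R=cv2.Rodrigues(np.array(c["rvec"]))[0]; o=-R.T@np.array(c["tvec"]).ravel()
    r=np.c_[u,np.ones(len(u))]@R
    return o+r*((np.broadcast_to(z,len(u))-o[2])/r[:,2])[:,None]
def rot(yaw): return [-np.pi/2,0,yaw]   # tool down, jaws open along yaw
def snap(name,cam="wrist"):
    c=manip.get_calibration(cam); p,d=manip.grab_frame(cam)
    cv2.imwrite(f"pics/{name}.png",p[:,:,::-1]); np.savez(f"pics/{name}.npz",d=d,**{k:np.array(c[k]) for k in c})
    return p,d,c
E
python3 - <<'E'
from h import *
s=manip.get_calibration("side"); print(cast(s,[(414,228),(462,281),(511,274),(418,289),(456,283),(404,271),(392,252)],[.036,.036,.036,.01,.01,.01,.01]).round(3))
s=manip.get_calibration("scene"); print(cast(s,[(328,320),(390,277),(424,292),(358,347),(318,299),(336,315)],[.036,.036,.036,.036,.01,.01]).round(3))
manip.goto([0.50,-0.1,0.32],rot(0)); snap("w1"); print(manip.get_clock())
c=manip.get_calibration("wrist");R=cv2.Rodrigues(np.array(c["rvec"]))[0];print(-R.T@np.array(c["tvec"]).ravel(),R[2])
E
```

```text
[[ 0.631  0.053  0.036]
 [ 0.621 -0.173  0.036]
 [ 0.728 -0.178  0.036]
 [ 0.549 -0.138  0.01 ]
 [ 0.631 -0.14   0.01 ]
 [ 0.552 -0.07   0.01 ]
 [ 0.561  0.009  0.01 ]]
[[ 0.635 -0.169  0.036]
 [ 0.636  0.032  0.036]
 [ 0.723  0.056  0.036]
 [ 0.732 -0.17   0.036]
 [ 0.555 -0.129  0.01 ]
 [ 0.62  -0.131  0.01 ]]
1.0083
[ 0.50047747 -0.01667551  0.43701453] [-6.19049180e-04 -3.21919511e-01 -9.46766838e-01]
```

View pics/w1.png

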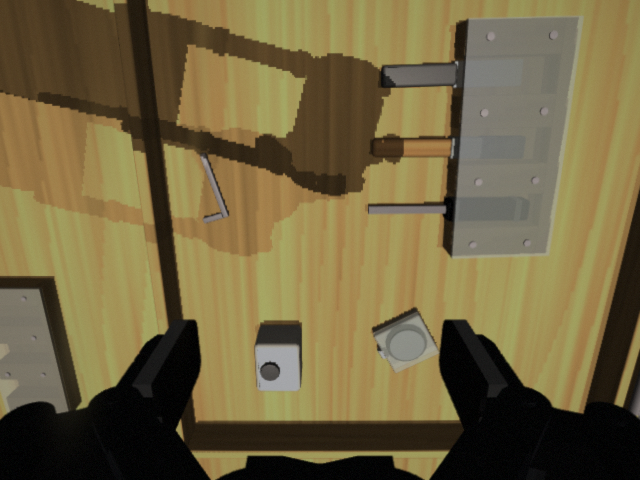

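Wrist view: rack cover corners at about (467,20), (578,17), (547,255), (453,257); shaft from (368,209) to (447,208); its handle shows through the cover to about (528,208).

```bash
python3 - <<'E'
from h import *
z=np.load("pics/w1.npz")
print(cast(z,[(467,20),(578,17),(547,255),(453,257),(368,209),(447,209),(528,208),(372,147),(453,147),(382,76),(457,74)],[.036]*4+[.01]*7).round(4))
E
python3 -c "
import cv2;p=cv2.imread('pics/w1.png')[0:270,340:600];cv2.imwrite('pics/w1c.png',cv2.resize(p,None,fx=2.2,fy=2.2,interpolation=2))"
```

```text
[[ 0.6269  0.0434  0.036 ]
 [ 0.723   0.0468  0.036 ]
 [ 0.7329 -0.1729  0.036 ]
 [ 0.6363 -0.175   0.036 ]
 [ 0.5508 -0.1315  0.01  ]
 [ 0.6334 -0.1315  0.01  ]
 [ 0.7186 -0.1303  0.01  ]
 [ 0.5524 -0.0677  0.01  ]
 [ 0.6333 -0.0675  0.01  ]
 [ 0.5594 -0.0013  0.01  ]
 [ 0.6305  0.0008  0.01  ]]
```

View pics/w1c.png

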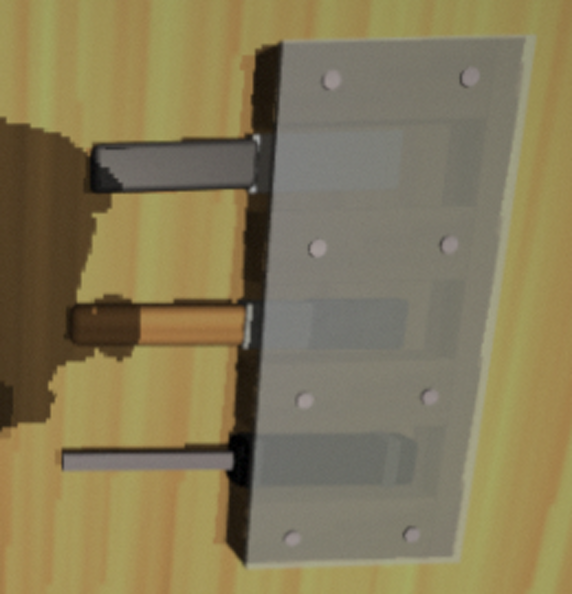

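Run:
```python
from h import *
Y=np.pi/2+.02
manip.set_gripper(.04,60)
manip.goto([.580,-.1315,.12],rot(Y)); 
f0=np.array(manip.get_force())
print("touch",manip.servo_line([.580,-.1315,.030],velocity=.08,contact_N=6),np.round(manip.get_tcp_pos(),4))
manip.set_gripper(0,60); print("gap",manip.get_finger_gap(),np.array(manip.get_force())-f0)
d=np.array([np.cos(.03),np.sin(.03)])
p=np.array([.580,-.1315])
q=p-.105*d; print(manip.servo_line([*q,.030],velocity=.07,contact_N=20),np.array(manip.get_force())-f0)
q=q+[-.02,-.025]; print(manip.servo_line([*q,.030],velocity=.06,contact_N=20),np.round(manip.get_tcp_pos(),4),manip.get_finger_gap(),np.array(manip.get_force())-f0,manip.get_clock())
snap("s1","side")
```

```text
touch False [ 0.5807 -0.1317  0.0307]
gap 0.005429493122645702 [-0.43623633 -0.3999659   1.40987465]
False [-0.08288703 -0.2947024   3.70874352]
False [ 0.4541 -0.1601  0.0299] 0.0058475002178873595 [-2.32135826 -2.12053575  5.61489239] 6.9583
```

View pics/s1.png

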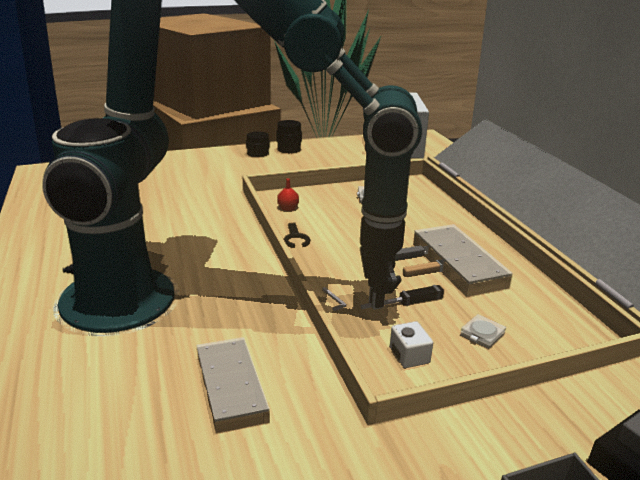

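The driver is out (handle at side pixel (422,294)), clear of the rack and still held. Release it, rise and look.

Run:
```python
from h import *
manip.set_gripper(.035); manip.sleep(.2)
p=manip.get_tcp_pos(); manip.servo_line([p[0],p[1],.10],velocity=.1)
manip.goto([.50,-.155,.20],rot(np.pi/2+.03)); manip.sleep(.2); snap("w2"); print(manip.get_clock(),manip.get_qpos())
```

```text
9.2167 [-3.48454115e-01  2.17664454e-02  1.99019767e+00 -4.64479003e-05
  1.13357560e+00 -1.94900894e+00]
```

View pics/w2.png

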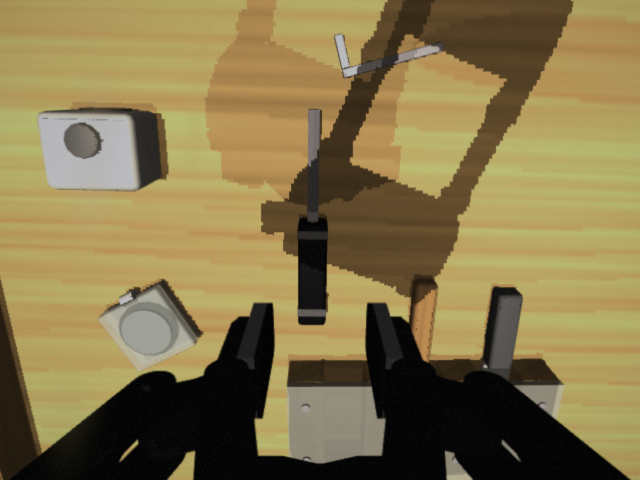

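Wrist view: driver tip (315,110), shaft root (313,217), butt (312,322); rack front lower edge from (289,362) to (548,361), upper edge (288,387) to (561,383); hex key at (395,60) clear.

Run:
```python
from h import *
z=np.load("pics/w2.npz")
print(cast(z,[(315,110),(313.5,217),(312,320),(289,362),(548,361),(288,387),(561,383),(423,278),(420,360)],[.01]*3+[0,0,.036,.036,.01,.01]).round(4))
Y=np.pi/2+.03
for a in ([.541,-.16,.03],Y),([.541,-.16,.12],Y),([.593,-.133,.03],.044-np.pi/2),([.48,-.14,.12],.044-np.pi/2): print(np.round(manip.solve_ik(a[0],rot(a[1])),2))
```

```text
[[ 0.4252 -0.1596  0.01  ]
 [ 0.5022 -0.1587  0.01  ]
 [ 0.5894 -0.1577  0.01  ]
 [ 0.6372 -0.1768  0.    ]
 [ 0.6305  0.0511  0.    ]
 [ 0.6352 -0.1752  0.036 ]
 [ 0.6263  0.0422  0.036 ]
 [ 0.5495 -0.0711  0.01  ]
 [ 0.6252 -0.0654  0.01  ]]
[-0.33  0.3   2.02 -0.    0.82 -1.93]
[-0.33  0.18  1.97 -0.    0.99 -1.93]
[-0.26  0.37  1.93 -0.    0.85  1.27]
[-0.33  0.06  2.11 -0.    0.97  1.19]
```

Run:
```python
from h import *
g=[.552,-.1582]; Y=np.pi/2+.012
manip.set_gripper(.045)
manip.goto([*g,.12],rot(Y))
print(manip.servo_line([*g,.029],velocity=.08,contact_N=6),np.round(manip.get_tcp_pos(),4))
manip.set_gripper(0,70); print("gap",manip.get_finger_gap())
z0=manip.get_tcp_pos()[2]; np.save("z0.npy",z0)
manip.servo_line([*g,.13],velocity=.1); print("gap",manip.get_finger_gap())
yaw=.043; u=np.array([np.cos(yaw),np.sin(yaw)]); b=np.array([.6334,-.1305]); s=b-.155*u
manip.goto([*s,.13],rot(yaw-np.pi/2))
print(manip.servo_line([*s,z0+.002],velocity=.08,contact_N=8),np.round(manip.get_tcp_pos(),4),manip.get_finger_gap(),manip.get_clock(),np.round(manip.get_tcp_rot(),3))
snap("w3");snap("s3","side"); snap("c3","scene")
a,b2=cv2.imread("pics/w3.png"),cv2.imread("pics/s3.png")
cv2.imwrite("pics/m3.png",np.vstack([cv2.resize(a,(400,300)),cv2.resize(b2[200:350,340:540],(400,300))]))
```

```text
False [ 0.5526 -0.1584  0.0297]
gap 0.020001540374656315
gap 0.020425539961863966
False [ 0.4791 -0.1374  0.0326] 0.020049817715541856 16.7167 [-1.57  -0.    -1.528]
```

View pics/m3.png

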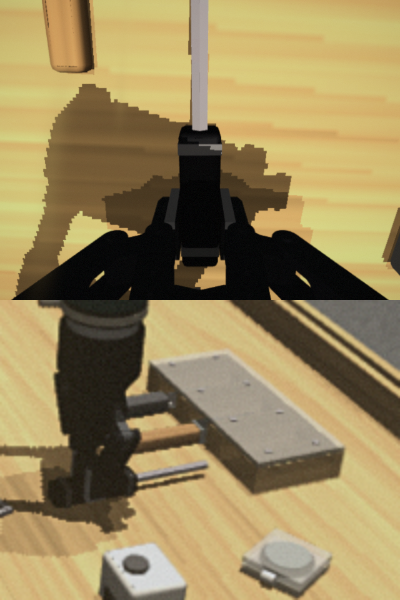

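The shaft is straight in the jaws; tip at wrist top (200,0) and side pixel about (444,282), just short of the bay. Check the tip's height and line, then insert.

Run:
```python
from h import *
z=np.load("pics/s3.npz"); print(cast(z,[(443.5,282.5)]*3,[.012,.018,.024]).round(4))
w=np.load("pics/w3.npz"); print(cast(w,[(320,40),(319,190)],[.012,.012]).round(4))
yaw=.043; u=np.array([np.cos(yaw),np.sin(yaw)]); b=np.array([.6334,-.1305]); z0=float(np.load("z0.npy"))
print("exp tip",b-.0275*u,"axis y at x",b[1]+(np.array([.55,.59])-b[0])*yaw)
t=b-.06*u
print("part",manip.servo_line([*t,z0+.0015],velocity=.08,contact_N=10),np.round(manip.get_tcp_pos(),4),manip.get_force())
snap("s4","side"); snap("w4")
```

```text
[[ 0.6062 -0.134   0.012 ]
 [ 0.6008 -0.1424  0.018 ]
 [ 0.5955 -0.1508  0.024 ]]
[[ 0.5769 -0.1334  0.012 ]
 [ 0.5312 -0.1351  0.012 ]]
exp tip [ 0.60592542 -0.13168214] axis y at x [-0.1340862 -0.1323662]
part False [ 0.5728 -0.133   0.0313] [-1.17764837  0.2197717  -1.43532936]
```

Run:
```python
from h import *
yaw=.043; u=np.array([np.cos(yaw),np.sin(yaw)]); b=np.array([.6334,-.1305]); z0=float(np.load("z0.npy"))
t=b-.028*u
print("full",manip.servo_line([*t,z0+.001],velocity=.03,contact_N=10),manip.get_tcp_pos(),manip.get_force(),"dist",(b-np.array(manip.get_tcp_pos())[:2])@u)
p=manip.get_tcp_pos(); print("down",manip.servo_line([p[0],p[1],z0-.001],velocity=.02,contact_N=4),manip.get_tcp_pos(),manip.get_force(),manip.get_finger_gap(),manip.get_clock())
snap("s5","side")
```

```text
full True [ 0.59473805 -0.13190417  0.03005011] [-0.17467713 -0.59578051  2.79022136] dist 0.038686571627436966
down False [ 0.5948002  -0.13191166  0.02998962] [-3.54203354 -0.15183839  6.79719377] 0.020187660600581945 19.3333
```

Contact came at 38.7 mm from the front (39.5 expected with the tip on the back wall). Release, back off, look.

Run:
```python
from h import *
manip.set_gripper(.036); manip.sleep(.2)
p=manip.get_tcp_pos(); manip.servo_line([p[0],p[1],.14],velocity=.1)
manip.goto([0.50,-0.1,0.32],rot(0)); manip.sleep(.3); snap("w6"); print(manip.get_clock())
a=cv2.imread("pics/w6.png"); cv2.imwrite("pics/w6c.png",cv2.resize(a[0:400,160:600],None,fx=1.4,fy=1.4,interpolation=2))
```

```text
22.85
```

View pics/w6c.png

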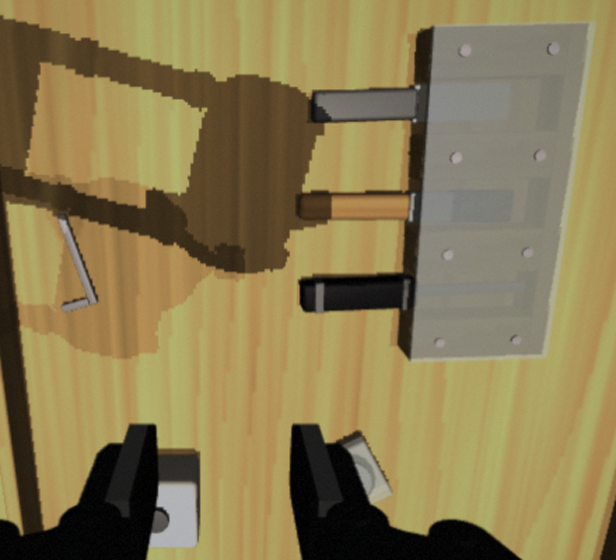

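The handle now sticks out of the bay (crop pixels (300,295) to (412,293)) and the shaft reaches the back wall. Brush, scraper and hex key are where they were.

Run:
```python
from h import *
z=np.load("pics/w6.npz"); print("butt",cast(z,[(374.5,210)],[.01]).round(4))
manip.close_job()
```

```text
butt [[ 0.5564 -0.1327  0.01  ]]
the job is handed in; nothing more can be done
```

The hex driver is back in its own bay, the one on the rack's -y side, shaft first with the handle sticking out. I handed the job in at about 23 s on the robot's clock.

I drew it out by the shaft and let go of it on the floor, clear of the rack by about 45 mm. Then I gripped it by the handle, turned it half round and slid it in until it touched the back wall.

**Seating:** contact came within 1 mm of where I expected the tip to meet the back wall. After I let go, the last picture put the butt at x = 0.556 m, about where a fully seated driver should end.

**Other things:** the brush, scraper and hex key looked unmoved in the last picture. The dispenser and one snap box were partly hidden there by the gripper. The other snap box, blower and wrench were out of view, but the arm did not work near them.

**Forces:** the largest I read was about 7 N, at the end of the slide.

No check failed or disagreed.

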